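# Clamp the polishing brush in the sloping bench holder

## Task

Take the light-wood brush with pale bristles and set it, bristles up, fully home in the sloping green pocket of the bench clamp. Once it is seated, swing the clamp's red-knobbed lever across the end of the brush until it is fully shut, and leave the dark brush, jars and tin standing where they are.

Things in the scene. Friction and masses are not known exactly. Their poses are not given: they have to be found in the camera images.
- brush: light-wood shoe brush, pale bristles up. Wooden back 150 (x) x 48 (y) x 34 mm (z); on its middle a bristle block 80 x 38 mm, top at 58 mm; 35 mm bare wood at each end. Same shape turned half round. About 0.18 kg. Origin: centre of the wooden underside; x along the length, z out of the bristles. Grip across y at the middle, fingertips 5 to 15 mm above the underside
- pocket: sloping green pocket (fixed). Origin: centre of its floor; z = floor normal, leaning 30 degrees from vertical towards the robot side; x uphill along its length, y across. Inside 154 x 52 mm; walls 20 mm high, flared lips to 30 mm; long sides open for fingers from x = -40 to 40 mm. A seated brush lies with its underside on the floor, its x along this x, either way round
- holder: the clamp's dark steel stand (fixed), foot 200 x 110 x 14 mm; it carries the green pocket, whose floor plate is 176 x 82 mm and 12 mm thick. Origin: centre of the foot's underside, 85 mm straight below the pocket's origin; z up, -x is its front
- lever (a joint): angle of the steel lever (rad) about the pocket's z: 0 = shut, lying across the uphill end of the brush, pointing to the pocket's -y; grows as it opens uphill, 1.57 = pointing to the pocket's +x; stops at 0 and 1.9. Stays where left; about 1 N at the knob moves it. Bar 16 mm wide, 10 mm thick, its underside 36.5 mm above the pocket floor, just clearing a seated brush
- lever_hinge (a point): point on the lever's hinge axis, at the bar's underside: (60, 46, 36.5) mm in the pocket frame; does not move
- lever_knob (a point): middle of the lever's upright red knob, a post 18 mm across that stands parallel to the pocket's z, 95 mm from the hinge axis, from 46.5 to 80.5 mm above the pocket floor plane; this point is 63.5 mm above that plane
- dark_brush: a brush of the same shape and size in dark wood with black bristles; bystander. Origin: centre of the underside
- jar_tan: closed cream jar, 52 mm across, 57 mm tall, white cap, tan body; bystander. Origin: centre of the underside
- jar_brown: closed cream jar, 52 mm across, 57 mm tall, white cap, brown body; bystander. Origin: centre of the underside
- jar_black: closed cream jar, 52 mm across, 57 mm tall, white cap, black body; bystander. Origin: centre of the underside
- tin: flat polish tin, 82 mm across, 26 mm tall, brass lid, black base; bystander. Origin: centre of the underside

How it is judged:
By the outcome, as a careful person would: the job done as asked, in the order asked, and still so for the second after the job is handed in, with the robot touching nothing.
It also fails if it takes over 58 s, if anything falls off the work surface, if the arm or the gripper's body presses on something with over 40 N, if the wrist force passes 120 N, or if a joint passes its speed limit or range.

## Robot

A 7-joint arm with a two-finger parallel gripper is mounted at the origin on the work surface. World frame = base frame: x ahead of the robot, y to its left, z up, the work surface at z = 0. Lengths are in m, angles in degrees, forces in N, time in s.
With the tool pointing down it reaches from about 0.425 to 0.875 m from the base axis. Payload 4.7 kg.
Tool frame: the origin (TCP) lies at the very end of the fingers, on their centre line; the grasp point (between the pads) lies 19 mm behind it; z points along the fingers, y is the line along which they close (so a half turn about z gives the same grasp; the last joint's range is limited). The gripper opens to 87 mm and grips with 3 to 60 N. Pads are 19 mm wide; open, the fingers measure 117 mm over their backs; the gripper's body (75 mm by 190 mm) begins 51 mm behind the grasp point.
Start: joints at [-70.926, 18.392, -4.016, 83.108, 1.295, 78.541, -3.26], TCP at [0.204, 0.617, 0.223] pointing down, gripper open.
Joint ranges: [-163.93, 163.93], [-17.29, 119.83], [-79.2, 71.16], [3.27, 140.29], [-89.18, 269.18], [5.43, 117.66], [-154.24, 154.24]. Speed limits (degrees/s): [147.25, 147.25, 180, 180, 180, 180, 180].

## Interface

Orientations are given as [roll, pitch, yaw] about the fixed x, y, z axes, in that order (R = Rz(yaw) Ry(pitch) Rx(roll)).
In Python, from cell import get_obs, eyes, env gives the robot as it stands.
- The arm moves only by the tool servo_tool, never from a script. Its argument "series" is a list that holds one entry, the list of rows, each a list of 7 numbers: the shift along the tool's x, y, z in units of 300 mm (1.0 is 300 mm), then the turn, a rotation vector about the tool's x, y, z in units of pi rad (1.0 is pi rad), then the opening, from 0 (shut) to 1 (fully open). In form: [[[tx, ty, tz, wx, wy, wz, gripper], ...]]. A call has 1 to 12 rows; each row is the pose to reach, as a shift and turn from the pose commanded when the call began, along the tool's axes at that moment, turning the shorter way round; what a row does not reach only later rows make up. A row lasts 1/12 s, in which the tool goes at most 41.7 mm and 7.16 degrees, less where a joint would pass 70% of its speed; a pose out of reach is approached as far as the arm can. A call with a number of a shift or a turn outside -1 to 1 is refused whole. A call with a gripper value outside its range is refused whole. The fingers move at their own pace and stop on an object; "grip_force" is the grip in N (left out, the last holds). Time passes only in rows, so rows that repeat a pose let the fingers close. It gives the time, the measured TCP pose, the force, the opening and the grip force at its end, in the units of the state.
- get_obs(): the state, without advancing time (a new reading comes with each control period).
- eyes.read_camera(name): name is "side" or "top" or "wrist"; returns a dict with "frame" (420x560x3 uint8, red, green, blue), "depth" (420x560 float32, m along the optical axis (not along the pixel's ray), 0 where there is no reading), "fx", "fy", "cx", "cy" (pixels), "origin" and "rotation" of the camera in the world; the wrist camera has in their place "mount" (4x4, takes a point from camera to tool coordinates, whose origin is the TCP and whose axes are the flange's). Camera axes: x right, y down, z forward; pixel columns grow to the right and rows downward; lengths in m; the calibration is good to about 2 mm. A picture is of the moment at which its call begins: read the wrist's pose just before it.
- env.sign_off(): hands the job in; it is judged then, once.
The state is a dict: "time_s": time; "qpos": joint angles; "joint_velocities": joint speeds; "effort": joint torques, N m; "tool_pos": TCP position; "tool_rot": TCP orientation; "force": force on the tool from outside, world axes, zero at the start; "wrist_torque": the same for the moment, N m; "grip_width": finger opening in m; "grasp_force": force on a finger pad.
Only numpy, scipy, OpenCV 4.12 (cv2) and the standard library are available. Lean on these libraries where they do the work, as an engineer would, in place of code of your own. Each camera call takes 0.05 s, during which the arm holds its last target. There are 200 camera calls.

## Working session

There is one attempt and no reset: what is moved stays moved. The work goes in short steps, Python scripts to look and compute and a tool call to move; the robot and the scene stay as the last step left them, time stands still between calls to the robot, and variables do not carry over. Pictures are saved under pics/ and viewed, at most 10 in all, crops included, and the job is handed in when it is done.

Besides the shell and the picture viewer there is one more tool, called after "Emit:" by a JSON object that holds its "api" and its "payload". servo_tool: Moves the arm, as the interface text tells. Shifts and turns lie within -1 to 1; 1 stands for 300 mm of shift or pi rad of turn. Its arguments: {"type":"object","properties":{"series":{"type":"array"},"grip_force":{"type":"number"}},"required":["series"]}

```bash
mkdir -p pics; ls; cat > h.py <<'E'
import numpy as np, cv2
from scipy.spatial.transform import Rotation as R
from cell import get_obs, eyes, env
def tool():
    o=get_obs(); T=np.eye(4); T[:3,:3]=R.from_euler('xyz',o['tool_rot'],degrees=True).as_matrix(); T[:3,3]=o['tool_pos']; return T
def look(name):
    T=tool(); c=eyes.read_camera(name)
    if name=='wrist': M=T@np.array(c['mount'])
    else:
        M=np.eye(4); M[:3,:3]=np.array(c['rotation']); M[:3,3]=c['origin']
    d=c['depth']; v,u=np.mgrid[:420,:560]
    P=np.stack([(u-c['cx'])/c['fx']*d,(v-c['cy'])/c['fy']*d,d],-1)@M[:3,:3].T+M[:3,3]
    P[d==0]=np.nan
    c['P']=P; c['M']=M; return c
def save(n,im): cv2.imwrite('pics/'+n+'.png',im[...,::-1])
E
python3 - <<'E'
from h import *
a=[]
for n in('top','side'):
    c=look(n); np.save(n+'P.npy',c['P']); np.save(n+'F.npy',c['frame']); save(n,c['frame']); print(n,c['M'].round(3).tolist(),c['fx'])
print(get_obs())
E
```

```text
pics
top [[-169.423, 1.725, -89.778, 0.356], [-169.423, 1.725, -89.778, -0.083], [-169.423, 1.725, -89.778, 1.239], [0.0, 0.0, 0.0, 1.0]] 382.25268504290483
side [[-124.445, -0.429, -37.321, -0.082], [-124.445, -0.429, -37.321, -0.897], [-124.445, -0.429, -37.321, 0.851], [0.0, 0.0, 0.0, 1.0]] 492.81886564902334
{'time_s': 0.1, 'qpos': array([-70.92509596,  18.43622466,  -4.01524523,  83.16853237,
         1.29418235,  78.54237348,  -3.25963183]), 'joint_velocities': array([ 0.0163729 , -0.05592664,  0.11684687, -0.21088691, -0.03380417,
        0.06117785, -0.05847531]), 'effort': array([ 5.31043497e-04, -4.92576313e+01, -4.05096570e-01, -3.13396597e+01,
       -6.39885664e-02,  3.95545817e-02,  7.73181114e-05]), 'tool_pos': array([0.20362554, 0.61674331, 0.22154942]), 'tool_rot': array([-1.79898058e+02,  4.85034003e-03,  1.61734642e+02]), 'force': array([-0.86583827,  0.47497864,  0.56303205]), 'wrist_torque': array([-0.10152596, -0.05945325, -0.01997212]), 'grasp_force': 0.0, 'grip_width': 0.08701984204236475}
```

View pics/top.png

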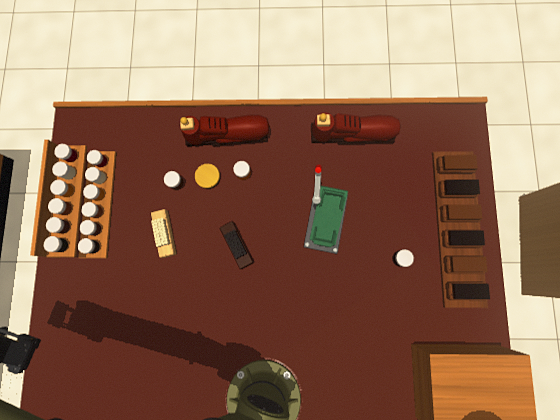

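View pics/side.png

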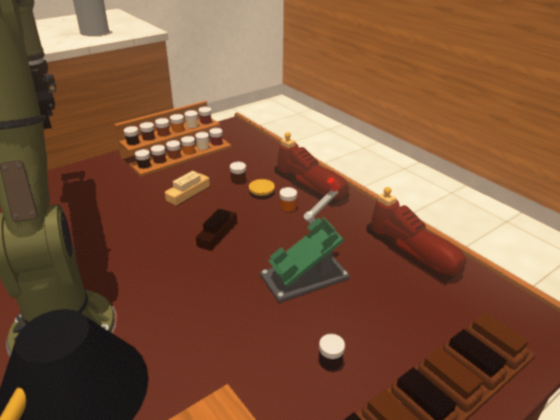

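The top view shows the light brush at (162,233), pocket at (326,219), hinge (316,200), knob (318,170) open uphill; dark brush (236,245), jars (172,180), (241,170), (404,258) and the tin (207,176). The side view agrees. The camera rotations are Euler angles, so I'll fix the helper and measure.

```bash
sed -i "s/M\[:3,:3\]=np.array(c\['rotation'\])/M[:3,:3]=R.from_euler('xyz',c['rotation'],degrees=True).as_matrix()/" h.py
cat > m.py <<'E'
from h import *
def rect(P,m):
    q=P[m][:,:2].astype(np.float32); r=cv2.minAreaRect(q); 
    return np.round(r[0],4),np.round(r[1],4),round(r[2],2),len(q)
E
python3 - <<'E'
from m import *
for n in('top','side'):
    c=look(n);P=c['P'];F=c['frame']; hsv=cv2.cvtColor(F,cv2.COLOR_RGB2HSV).astype(int)
    if n=='top': b=np.s_[200:265,140:185]; pk=np.s_[180:255,300:355]; kn=np.s_[160:180,308:328]
    else: b=np.s_[165:210,155:220]; pk=np.s_[210:295,255:355]; kn=np.s_[172:190,322:342]
    Pb=P[b]; m=(Pb[...,2]>0.02); z=Pb[...,2]
    print(n,'brush all',rect(Pb,m),'bristle',rect(Pb,z>0.048),'z med',np.nanmedian(z[m&(z<.045)]),np.nanmedian(z[z>.048]), 'table',np.nanmedian(P[300:320,150:200,2]))
    h=hsv[pk]; Pp=P[pk]; g=(h[...,0]>45)&(h[...,0]<90)&(h[...,1]>90)&(Pp[...,2]>0.02)
    print(' green',rect(Pp,g),np.nanmin(Pp[g],0),np.nanmax(Pp[g],0))
    # floor plane by RANSAC
    Q=Pp[g]; rng=np.random.default_rng(0);best=0
    for _ in range(500):
        s=Q[rng.choice(len(Q),3,False)]; nn=np.cross(s[1]-s[0],s[2]-s[0]); 
        if np.linalg.norm(nn)<1e-6: continue
        nn/=np.linalg.norm(nn); nn*=np.sign(nn[2]); i=abs((Q-s[0])@nn)<.003
        if i.sum()>best: best=i.sum();I=i
    q=Q[I]; ce=q.mean(0); nn=np.linalg.svd(q-ce)[2][2]; nn*=np.sign(nn[2]); print(' plane',best,len(Q),ce.round(4),nn.round(3),'lean',np.degrees(np.arccos(nn[2])).round(1),'dir',np.degrees(np.arctan2(nn[1],nn[0])).round(1))
    h=hsv[kn];Pk=P[kn]; r=((h[...,0]<8)|(h[...,0]>172))&(h[...,1]>200)&(h[...,2]>150); print(' knob',r.sum(),np.nanmedian(Pk[r],0).round(4))
E
```

```text
top brush all (array([0.5001, 0.3285]), array([0.1506, 0.0491]), 14.08, 759) bristle (array([0.4996, 0.3293]), array([0.0851, 0.039 ]), 14.49, 336) z med 0.034191808528138634 0.05760310730655416 table 0.0010500664631528656
 green (array([ 0.538 , -0.1957]), array([0.0805, 0.1657]), 78.51, 1457) [ 0.45309396 -0.24875174  0.04240876] [ 0.62626808 -0.14394576  0.15772453]
 plane 950 1457 [ 0.5463 -0.1975  0.0874] [-0.491  0.097  0.866] lean 30.1 dir 168.8
 knob 31 [ 0.648  -0.1579  0.2321]
side brush all (array([0.5175, 0.24  ]), array([0.1524, 0.2224]), 13.49, 667) bristle (array([0.5122, 0.2379]), array([0.0879, 0.2272]), 9.38, 233) z med 0.03326396297628931 0.05656476688591783 table 0.0004436030546361436
 green (array([ 0.5357, -0.1971]), array([0.0851, 0.1623]), 79.74, 1292) [ 0.45446435 -0.25087837  0.04364002] [ 0.61168012 -0.15025203  0.15290932]
 plane 1026 1292 [ 0.5392 -0.1998  0.0834] [-0.486  0.099  0.868] lean 29.7 dir 168.5
 knob 32 [ 0.6472 -0.159   0.2314]
```

```bash
cat >> h.py <<'E'
YAW=-11.4
def Rp(yaw=YAW):  # pocket axes, columns
    return R.from_euler('xyz',[0,-30,yaw],degrees=True).as_matrix()
def rowto(p,Rt,T=None):
    T=tool() if T is None else T
    d=T[:3,:3].T@(np.array(p)-T[:3,3])/0.3; w=R.from_matrix(T[:3,:3].T@Rt).as_rotvec()/np.pi
    print('row',[round(float(x),4) for x in [*d,*w]],'mm',round(np.linalg.norm(d)*300),'deg',round(np.linalg.norm(w)*180))
    Tn=np.eye(4);Tn[:3,:3]=Rt;Tn[:3,3]=p;return Tn
def Rd(yaw): return R.from_euler('xyz',[180,0,yaw],degrees=True).as_matrix()
def Rpk(yaw=YAW): return Rp(yaw)@np.diag([-1,1,-1.])  # tool z=-pocket z, tool x = -pocket x
E
python3 - <<'E'
from m import *
A=Rp(); print(A.round(3).tolist())
o=np.array([.5420,-.1985,.085])
for n in('top','side'):
    P=np.load(n+'P.npy') if 0 else look(n)['P']
    F=np.load(n+'F.npy');hsv=cv2.cvtColor(F,cv2.COLOR_RGB2HSV).astype(int)
    g=(hsv[...,0]>45)&(hsv[...,0]<90)&(hsv[...,1]>90); g[:180]=0;g[300:]=0;g[:,:250]=0;g[:,360:]=0
    q=(P[g]-o)@A*1000
    for lo,hi in((-4,4),(16,27),(27,33)):
        s=q[(q[:,2]>lo)&(q[:,2]<hi)]; print(n,lo,len(s),np.percentile(s,[1,50,99],axis=0).round(0).tolist())
T=tool()
T=rowto([.48,.33,.25],Rd(180),T)
rowto(o-A@[.06,0,0]+.17*A[:,2],Rpk(),T)
E
```

```text
[[0.849, 0.198, -0.49], [-0.171, 0.98, 0.099], [0.5, 0.0, 0.866]]
top -4 1039 [[-77.0, -38.0, -4.0], [2.0, 2.0, 0.0], [89.0, 41.0, 4.0]]
top 16 168 [[-82.0, -31.0, 16.0], [-49.0, -2.0, 23.0], [87.0, 36.0, 27.0]]
top 27 104 [[-84.0, -33.0, 27.0], [-42.0, -4.0, 29.0], [88.0, 38.0, 32.0]]
side -4 1092 [[-75.0, -41.0, -4.0], [-3.0, 1.0, 0.0], [79.0, 38.0, 4.0]]
side 16 96 [[-81.0, -33.0, 17.0], [-66.0, 23.0, 23.0], [79.0, 36.0, 27.0]]
side 27 46 [[-82.0, -36.0, 27.0], [-53.0, -31.0, 28.0], [75.0, 33.0, 32.0]]
row [-1.1745, -0.6201, -0.0922, -0.0002, -0.0, -0.1015] mm 399 deg 18
row [0.2409, -1.6714, 0.1593, 0.0166, -0.1661, 0.0619] mm 509 deg 32
```

Emit:
{"api": "servo_tool", "payload": {"series": [[[-1, -0.53, -0.08, 0, 0, -0.1, 1], [-1, -0.53, -0.08, 0, 0, -0.1, 1], [-1, -0.53, -0.08, 0, 0, -0.1, 1], [-1, -0.53, -0.08, 0, 0, -0.1, 1], [-1, -0.53, -0.08, 0, 0, -0.1, 1], [-1, -0.53, -0.08, 0, 0, -0.1, 1], [-1, -0.53, -0.08, 0, 0, -0.1, 1], [-1, -0.53, -0.08, 0, 0, -0.1, 1], [-1, -0.53, -0.08, 0, 0, -0.1, 1], [-1, -0.53, -0.08, 0, 0, -0.1, 1]]]}}

```text
time_s: 1.13
tool_pos: [0.4426, 0.3681, 0.2471]
tool_rot: [-180.0, 0.1, 179.3]
force: [-0.4, 0.7, 0.1]
grip_width: 0.087
grasp_force: 0.0
```

Emit:
{"api": "servo_tool", "payload": {"series": [[[0.06, -1, 0.05, 0.01, -0.08, 0.03, 1], [0.06, -1, 0.05, 0.01, -0.08, 0.03, 1], [0.06, -1, 0.05, 0.01, -0.08, 0.03, 1], [0.06, -1, 0.05, 0.01, -0.08, 0.03, 1], [0.06, -1, 0.05, 0.01, -0.08, 0.03, 1], [0.06, -1, 0.05, 0.01, -0.08, 0.03, 1], [0.06, -1, 0.05, 0.01, -0.08, 0.03, 1], [0.06, -1, 0.05, 0.01, -0.08, 0.03, 1], [0.06, -1, 0.05, 0.01, -0.08, 0.03, 1], [0.06, -1, 0.05, 0.01, -0.08, 0.03, 1]]]}}

```text
time_s: 1.97
tool_pos: [0.4339, 0.0777, 0.2257]
tool_rot: [-178.5, 13.6, 174.6]
force: [0.4, 0.2, 0.2]
grip_width: 0.0871
grasp_force: 0.0
```

```bash
python3 - <<'E'
from h import *
A=Rp(); o=np.array([.5420,-.1985,.085]); print(get_obs()['time_s'],tool().round(3).tolist())
rowto(o-A@[.06,0,0]+.17*A[:,2],Rpk()); print(look('wrist')['mount'].round(3).tolist())
E
```

```text
1.9667 [[-0.968, 0.1, 0.231, 0.434], [0.091, 0.995, -0.049, 0.078], [-0.234, -0.026, -0.972, 0.226], [0.0, 0.0, 0.0, 1.0]]
row [0.0268, -0.8328, 0.0963, 0.004, -0.0909, 0.0323] mm 252 deg 17
[[0.0, -0.96, -0.28, 0.077], [1.0, 0.0, 0.0, 0.001], [-0.0, -0.28, 0.96, -0.162], [0.0, 0.0, 0.0, 1.0]]
```

Emit:
{"api": "servo_tool", "payload": {"series": [[[0.03, -0.83, 0.05, 0.004, -0.091, 0.032, 1], [0.03, -0.83, 0.05, 0.004, -0.091, 0.032, 1], [0.03, -0.83, 0.05, 0.004, -0.091, 0.032, 1], [0.03, -0.83, 0.05, 0.004, -0.091, 0.032, 1], [0.03, -0.83, 0.05, 0.004, -0.091, 0.032, 1], [0.03, -0.83, 0.05, 0.004, -0.091, 0.032, 1], [0.03, -0.83, 0.05, 0.004, -0.091, 0.032, 1], [0.03, -0.83, 0.05, 0.004, -0.091, 0.032, 1], [0.03, -0.83, 0.05, 0.004, -0.091, 0.032, 1], [0.03, -0.83, 0.05, 0.004, -0.091, 0.032, 1], [0.03, -0.83, 0.05, 0.004, -0.091, 0.032, 1]]]}}

```text
time_s: 2.93
tool_pos: [0.4599, -0.1617, 0.1308]
tool_rot: [179.1, 27.6, 168.4]
force: [1.0, -0.1, 0.0]
grip_width: 0.0868
grasp_force: 0.0
```

```bash
python3 - <<'E'
from h import *
A=Rp(); o=np.array([.5420,-.1985,.085]); ob=get_obs(); print(ob['qpos'].round(0),ob['joint_velocities'].round(0))
c=look('wrist'); np.savez('pk.npz',P=c['P'],F=c['frame'],M=c['M'],K=[c['fx'],c['fy'],c['cx'],c['cy']])
save('pk',c['frame'])
q=(c['P']-o)@A*1000; np.save('q.npy',q)
hsv=cv2.cvtColor(c['frame'],cv2.COLOR_RGB2HSV).astype(int)
g=(hsv[...,0]>45)&(hsv[...,0]<90)&(hsv[...,1]>90)
s=q[g]; f=s[(abs(s[:,2])<6)&(abs(s[:,0])<60)&(abs(s[:,1])<22)]
B=np.c_[f[:,:2],np.ones(len(f))]; k=np.linalg.lstsq(B,f[:,2],rcond=None)[0]; print('floor z=ax+by+c',k[:2]*57.3,k[2],len(f))
for lo,hi in((-5,3),(10,18),(25,35)):
    t=s[(s[:,2]>lo)&(s[:,2]<hi)]
    print(lo,len(t),np.percentile(t,[.5,99.5],axis=0).round(1).tolist(), cv2.minAreaRect(t[:,:2].astype(np.float32)))
r=((hsv[...,0]<8)|(hsv[...,0]>172))&(hsv[...,1]>200)&(hsv[...,2]>120)&(q[...,2]>60); print('knob',r.sum(),np.nanpercentile(q[r],[2,50,98],axis=0).round(1).tolist())
E
```

```text
[ 51. -17. -27. 134. -24.  37. 118.] [ 36.   0. -15.  -1. -21.  10.  32.]
floor z=ax+by+c [-0.00736878 -0.00506863] 0.1543490774883692 5413
-5 10383 [[-88.2, -36.9, -1.6], [69.6, 43.1, 2.0]] ((-7.9284515380859375, 3.0735397338867188), (81.23477172851562, 161.58807373046875), 89.95074462890625)
10 66 [[-80.9, -28.2, 10.1], [60.9, 35.2, 17.7]] ((-10.695167541503906, 3.3067874908447266), (145.60032653808594, 63.68932342529297), 0.008028478361666203)
25 1491 [[-86.8, -31.8, 25.1], [49.1, 38.6, 31.1]] ((-18.24807357788086, 3.2233428955078125), (70.72026062011719, 137.51544189453125), 89.88449096679688)
knob 0 [nan, nan, nan]
  return np.nanmean(a, axis, out=out, keepdims=keepdims)
```

View pics/pk.png

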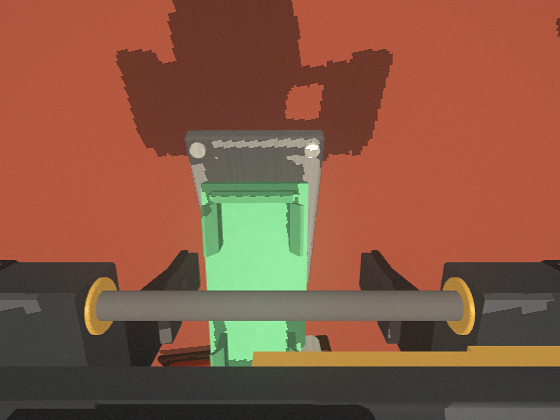

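The view shows the pocket's lower lip at row ~190, the plate between columns 202 and 308, and the foot's front bolts at row 150; my hand is between. Joint 2 is at its limit so this pose is too close in; I'll move outwards to the pre-insert pose, which also tests reach.

```bash
python3 - <<'E'
from h import *
A=Rp(); o=np.array([.5420,-.1985,.085])+A[:,1]*.002; ob=get_obs(); print(ob['qpos'].round(1),ob['joint_velocities'].round(1),ob['tool_pos'],ob['tool_rot'])
rowto(o+.08*A[:,2],Rpk())
E
```

```text
[ 51.  -17.2 -26.8 133.7 -23.7  36.8 117.9] [-3.9  0.1  1.2  1.1  3.8 -1.7 -7.4] [ 0.45909431 -0.16268186  0.13029468] [179.1097524   27.52047268 168.33777384]
row [-0.1801, -0.0551, 0.0028, 0.0042, -0.0138, -0.0014] mm 57 deg 3
```

Emit:
{"api": "servo_tool", "payload": {"series": [[[-0.18, -0.055, 0, 0.004, -0.014, 0, 1], [-0.18, -0.055, 0, 0.004, -0.014, 0, 1], [-0.18, -0.055, 0, 0.004, -0.014, 0, 1], [-0.18, -0.055, 0, 0.004, -0.014, 0, 1], [-0.18, -0.055, 0, 0.004, -0.014, 0, 1]]]}}

```text
time_s: 3.4
tool_pos: [0.5019, -0.1856, 0.153]
tool_rot: [179.8, 29.9, 168.5]
force: [-0.1, 0.8, -0.1]
grip_width: 0.087
grasp_force: 0.0
```

```bash
cat > pk.py <<'E'
from h import *
A=Rp(); o=np.array([.5420,-.1985,.085]); ob=get_obs(); print(ob['time_s'],ob['qpos'].round(1),ob['joint_velocities'].round(1))
print(((ob['tool_pos']-o)@A*1000).round(1))
rowto(o+A[:,1]*.002+.08*A[:,2],Rpk())
c=look('wrist')
q=(c['P']-o)@A*1000
hsv=cv2.cvtColor(c['frame'],cv2.COLOR_RGB2HSV).astype(int)
g=(hsv[...,0]>45)&(hsv[...,0]<90)&(hsv[...,1]>90)
s=q[g]; f=s[(abs(s[:,2])<6)&(abs(s[:,0])<60)&(abs(s[:,1])<22)]
B=np.c_[f[:,:2],np.ones(len(f))]; k=np.linalg.lstsq(B,f[:,2],rcond=None)[0]; print('floor',k[:2]*57.3,k[2],len(f))
for lo,hi in((-5,3),(10,18),(25,35)):
    t=s[(s[:,2]>lo)&(s[:,2]<hi)]
    print(lo,len(t),np.percentile(t,[.5,99.5],axis=0).round(1).tolist(), cv2.minAreaRect(t[:,:2].astype(np.float32)))
save('pkw%d'%(ob['time_s']*10),c['frame'])
E
python3 pk.py; ls pics
```

```text
3.4 [ 51.9 -13.  -27.7 128.8 -21.3  35.  116.3] [ 0.4 -0.5  0.   0.6 -0.1 -0.2  0.3]
[-2.2  4.7 79.8]
row [-0.0073, -0.0091, -0.0006, 0.0009, -0.0008, -0.0007] mm 4 deg 0
floor [-0.02186252  0.01489894] 0.17107172898612885 7947
-5 14955 [[-86.0, -37.1, -1.5], [52.2, 43.1, 1.9]] ((-2.8596115112304688, 3.164417266845703), (170.58958435058594, 81.53079986572266), 0.11923898756504059)
10 51 [[-76.8, -27.2, 10.2], [76.6, 32.2, 18.0]] ((0.27100372314453125, 1.3894615173339844), (153.09007263183594, 60.71990203857422), 1.8714611530303955)
25 1973 [[-87.0, -32.0, 25.0], [84.5, 38.5, 31.4]] ((-0.9654464721679688, 3.171375274658203), (70.91272735595703, 172.06442260742188), 89.9096450805664)
pk.png
pkw34.png
side.png
top.png
```

```bash
python3 - <<'E'
from h import *
A=Rp(); o=np.array([.5420,-.1985,.085])+A@[-.001,.0032,0]; print(o, 'knob',((np.array([.648,-.158,.232])-o)@A*1000).round(1))
T=rowto([.50,.08,.19],Rd(182))
rowto([.4998,.329,.16],Rd(194.3),T)
E
```

```text
[ 0.54178356 -0.19519196  0.0845    ] knob [157.6  57.5  79.4]
row [0.0976, 0.8677, -0.195, -0.0185, 0.1653, -0.0733] mm 268 deg 33
row [-0.0283, 0.8295, 0.1, 0.0, 0.0, -0.0683] mm 251 deg 12
```

Emit:
{"api": "servo_tool", "payload": {"series": [[[0.1, 0.87, -0.195, -0.018, 0.165, -0.073, 1], [0.1, 0.87, -0.195, -0.018, 0.165, -0.073, 1], [0.1, 0.87, -0.195, -0.018, 0.165, -0.073, 1], [0.1, 0.87, -0.195, -0.018, 0.165, -0.073, 1], [0.1, 0.87, -0.195, -0.018, 0.165, -0.073, 1], [0.1, 0.87, -0.195, -0.018, 0.165, -0.073, 1], [0.1, 0.87, -0.195, -0.018, 0.165, -0.073, 1], [0.1, 0.87, -0.195, -0.018, 0.165, -0.073, 1], [0.1, 0.87, -0.195, -0.018, 0.165, -0.073, 1], [0.1, 0.87, -0.195, -0.018, 0.165, -0.073, 1], [0.1, 0.87, -0.195, -0.018, 0.165, -0.073, 1]]]}}

```text
time_s: 4.37
tool_pos: [0.5003, 0.0771, 0.19]
tool_rot: [-179.8, 0.1, -178.3]
force: [0.4, -0.5, 0.7]
grip_width: 0.0869
grasp_force: 0.0
```

Emit:
{"api": "servo_tool", "payload": {"series": [[[-0.03, 0.83, 0.1, 0, 0, -0.068, 1], [-0.03, 0.83, 0.1, 0, 0, -0.068, 1], [-0.03, 0.83, 0.1, 0, 0, -0.068, 1], [-0.03, 0.83, 0.1, 0, 0, -0.068, 1], [-0.03, 0.83, 0.1, 0, 0, -0.068, 1], [-0.03, 0.83, 0.1, 0, 0, -0.068, 1], [-0.03, 0.83, 0.1, 0, 0, -0.068, 1], [-0.03, 0.83, 0.1, 0, 0, -0.068, 1], [-0.03, 0.83, 0.1, 0, 0, -0.068, 1], [-0.03, 0.83, 0.1, 0, 0, -0.068, 1], [-0.03, 0.83, 0.1, 0, 0, -0.068, 1]]]}}

```text
time_s: 5.28
tool_pos: [0.5035, 0.3252, 0.1601]
tool_rot: [-179.7, 0.2, -166.2]
force: [0.3, -0.3, 0.3]
grip_width: 0.0866
grasp_force: 0.0
```

```bash
cat > br.py <<'E'
from m import *
def brush(c,zlo=.02,mid=.046):
    P=c['P']; near=np.hypot(P[...,0]-.4998,P[...,1]-.329)<.12
    hs=cv2.cvtColor(c['frame'],cv2.COLOR_RGB2HSV).astype(int); y=(hs[...,0]>8)&(hs[...,0]<35)&near
    z=P[...,2]; m=y&(z>zlo)&(z<.07)
    print('all',rect(P,m),'bristle',rect(P,m&(z>mid)),'z',np.nanmedian(z[m&(z<mid)]).round(4),np.nanmedian(z[m&(z>mid)]).round(4))
E
python3 - <<'E'
from br import *
ob=get_obs(); print(ob['time_s'],ob['tool_pos'],ob['tool_rot'],ob['qpos'].round(0)); c=look('wrist'); save('b1',c['frame']); brush(c)
rowto([.4998,.329,.011],Rd(194.3))
E
```

```text
5.2833 [0.50353212 0.32520142 0.16009038] [-1.79722509e+02  1.62846388e-01 -1.66201130e+02] [ 10.  24. -57.  94.  21.  74.  53.]
all (array([0.4975, 0.3308]), array([0.1491, 0.0481]), 14.45, 8115) bristle (array([0.4979, 0.3308]), array([0.0854, 0.0381]), 14.5, 4077) z 0.0336 0.0567
row [0.0103, 0.0163, 0.4973, -0.0014, 0.0009, -0.0027] mm 149 deg 1
```

View pics/b1.png

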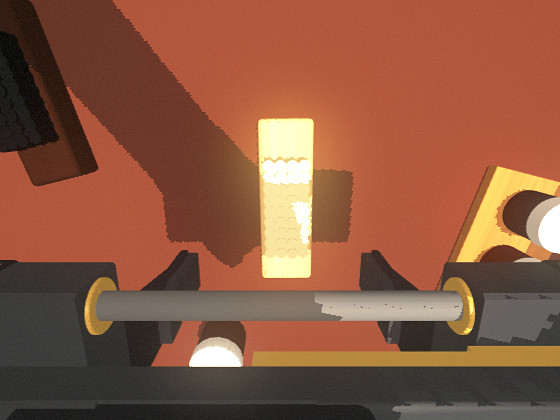

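The wrist view shows the light brush at columns 258–313, rows 118–278, between the open fingers; the rack at right is clear by ~200 mm. Measured centre (0.498, 0.330), heights 34/57 mm match.

Emit:
{"api": "servo_tool", "payload": {"series": [[[0.015, 0.02, 0.3, -0.001, 0.001, -0.003, 1], [0.015, 0.02, 0.3, -0.001, 0.001, -0.003, 1], [0.015, 0.02, 0.3, -0.001, 0.001, -0.003, 1], [0.015, 0.02, 0.3, -0.001, 0.001, -0.003, 1], [0.015, 0.02, 0.3, -0.001, 0.001, -0.003, 1]]]}}

```text
time_s: 5.75
tool_pos: [0.4974, 0.3324, 0.0714]
tool_rot: [180.0, 0.0, -165.5]
force: [-0.0, 0.3, 1.4]
grip_width: 0.0871
grasp_force: 0.0
```

```bash
python3 - <<'E'
from br import *
rowto([.498,.3302,.011],Rd(194.4)); ob=get_obs(); print(ob['joint_velocities'].round(1))
E
```

```text
row [-0.0001, -0.0077, 0.2012, 0.0001, 0.0001, 0.0007] mm 60 deg 0
[-0.  -1.3 -1.1 -2.  -0.1 -0.2 -0.1]
```

Emit:
{"api": "servo_tool", "payload": {"series": [[[0, -0.008, 0.1, 0, 0, 0, 1], [0, -0.008, 0.2, 0, 0, 0, 1], [0, -0.008, 0.2, 0, 0, 0, 1], [0, -0.008, 0.2, 0, 0, 0, 1], [0, -0.008, 0.2, 0, 0, 0, 0.4], [0, -0.008, 0.2, 0, 0, 0, 0.4], [0, -0.008, 0.2, 0, 0, 0, 0.4], [0, -0.008, 0.2, 0, 0, 0, 0.4], [0, -0.008, 0.2, 0, 0, 0, 0.4], [0, -0.008, 0.2, 0, 0, 0, 0.4]]], "grip_force": 30}}

```text
time_s: 6.58
tool_pos: [0.4973, 0.3304, 0.0105]
tool_rot: [180.0, -0.0, -165.4]
force: [-0.3, -0.2, 0.2]
grip_width: 0.0552
grasp_force: 0.0
```

Emit:
{"api": "servo_tool", "payload": {"series": [[[0, 0, 0, 0, 0, 0, 0.3], [0, 0, 0, 0, 0, 0, 0.3], [0, 0, 0, 0, 0, 0, 0.3], [0, 0, 0, 0, 0, 0, 0.3], [0, 0, 0, 0, 0, 0, 0.3], [0, 0, 0, 0, 0, 0, 0.3]]]}}

```text
time_s: 7.08
tool_pos: [0.4971, 0.3302, 0.0102]
tool_rot: [-180.0, -0.0, -165.4]
force: [-0.2, -1.9, 2.7]
grip_width: 0.0479
grasp_force: 30.0
```

Emit:
{"api": "servo_tool", "payload": {"series": [[[0, 0, -0.1, 0, 0, 0, 0.3], [0, 0, -0.2, 0, 0, 0, 0.3], [0, 0, -0.3, 0, 0, 0, 0.3], [0, 0, -0.4, 0, 0, 0, 0.3], [0, 0, -0.5, 0, 0, 0, 0.3], [0, 0, -0.55, 0, 0, 0, 0.3], [0, 0, -0.55, 0, 0, 0, 0.3], [0, 0, -0.55, 0, 0, 0, 0.3]]]}}

```text
time_s: 7.75
tool_pos: [0.4972, 0.3304, 0.1749]
tool_rot: [180.0, -0.0, -165.4]
force: [0.6, -0.4, -2.3]
grip_width: 0.0476
grasp_force: 30.0
```

```bash
cat > held.py <<'E'
from m import *
def held(n='held'):
    T=tool(); c=look('wrist'); save(n,c['frame']); Q=(c['P']-T[:3,3])@T[:3,:3]*1000
    hs=cv2.cvtColor(c['frame'],cv2.COLOR_RGB2HSV).astype(int)
    m=(hs[...,0]>8)&(hs[...,0]<35)&(abs(Q[...,0])<100)&(abs(Q[...,1])<40)&(Q[...,2]>-60)&(Q[...,2]<20)
    for lo,hi in((-34,-12),(-60,-38)):
        k=m&(Q[...,2]>lo)&(Q[...,2]<hi); print(k.sum(),np.percentile(Q[k],[.5,50,99.5],axis=0).round(1).tolist(),rect(Q,k))
    k=m&(Q[...,2]>-34)&(Q[...,2]<-12); f=Q[k]; f=f[(f[:,0]>45)]
    print('pitch of wood top',np.degrees(np.linalg.lstsq(np.c_[f[:,:2],np.ones(len(f))],f[:,2],rcond=None)[0][:2]).round(2))
E
python3 - <<'E'
from held import *
print(get_obs()['qpos'].round(0)); held()
T=tool()
A=Rp(); o=np.array([.5418,-.1952,.0845])
T=rowto([.50,.08,.20],Rd(182),T)
rowto(o+.085*A[:,2],Rpk(),T)
E
```

```text
[ 10.  23. -58.  93.  20.  75.  53.]
11030 [[-28.5, -30.7, -33.5], [53.8, 1.6, -23.4], [74.1, 33.5, -14.0]] (array([19.4501,  0.8398]), array([ 70.6159, 110.3168]), 88.61, 11030)
11017 [[-15.6, -29.3, -58.5], [20.4, 1.2, -46.5], [41.8, 32.3, -38.5]] (array([11.6732,  1.6152]), array([73.3158, 61.1079]), 89.51, 11017)
pitch of wood top [ 2.08 -0.  ]
row [0.1992, -0.8084, -0.0869, -0.0002, -0.0007, 0.0699] mm 251 deg 13
row [0.0306, -0.8888, 0.1396, 0.0195, -0.1659, 0.0727] mm 270 deg 33
```

```bash
python3 - <<'E'
from held import *
T=tool(); c=look('wrist'); Q=(c['P']-T[:3,3])@T[:3,:3]*1000
for x0 in (46,52,58,64,70):
    k=(abs(Q[...,0]-x0)<3)&(abs(Q[...,1])<40)&(Q[...,2]>-40)&(Q[...,2]<10); f=Q[k]; print(x0,len(f),np.percentile(f[:,1],[1,99]).round(1),np.median(f[:,2]).round(2))
k=(Q[...,2]<-54)&(Q[...,2]>-62)&(abs(Q[...,1])<22)&(abs(Q[...,0])<50);f=Q[k];print('bristle top',np.percentile(f,[1,50,99],axis=0).round(1).tolist())
E
```

```text
46 1474 [-21.7  24.5] -23.52
52 1520 [-21.8  24.7] -23.5
58 1570 [-21.6  24.7] -23.54
64 1609 [-21.7  24.4] -23.49
70 1699 [-21.3  24.4] -23.28Traceback (most recent call last):
  File "<stdin>", line 5, in <module>
    return _quantile_unchecked(
        a, q, axis, out, overwrite_input, method, keepdims, weights)
    return _ureduce(a,
                    func=_quantile_ureduce_func,
    ...<5 lines>...
                    overwrite_input=overwrite_input,
                    method=method)
    r = func(a, **kwargs)
    result = _quantile(arr,
                       quantiles=q,
    ...<2 lines>...
                       out=out,
                       weights=wgt)
    slices_having_nans = np.isnan(arr[-1, ...])
                                  ~~~^^^^^^^^^
IndexError: index -1 is out of bounds for axis 0 with size 0
```

Brush held level (wood top 23.5 mm behind the tip, constant); wood edges −21.7/+24.6 show a +1.45 mm wrist-camera bias in tool y, which I correct for the pocket.

```bash
python3 - <<'E'
from h import *
A=Rp(); o=np.array([.5420,-.1985,.085])+A@[-.0017,.00175,0]
T=rowto([.53,.08,.19],Rpk())
rowto(o+.085*A[:,2],Rpk(),T)
E
```

```text
row [0.1013, -0.8329, -0.0554, 0.0373, -0.1648, 0.1412] mm 252 deg 40
row [-0.0122, -0.8963, 0.1311, 0.0, 0.0, 0.0] mm 272 deg 0
```

Emit:
{"api": "servo_tool", "payload": {"series": [[[0.1, -0.83, -0.055, 0.037, -0.165, 0.141, 0.3], [0.1, -0.83, -0.055, 0.037, -0.165, 0.141, 0.3], [0.1, -0.83, -0.055, 0.037, -0.165, 0.141, 0.3], [0.1, -0.83, -0.055, 0.037, -0.165, 0.141, 0.3], [0.1, -0.83, -0.055, 0.037, -0.165, 0.141, 0.3], [0.1, -0.83, -0.055, 0.037, -0.165, 0.141, 0.3], [0.1, -0.83, -0.055, 0.037, -0.165, 0.141, 0.3], [0.1, -0.83, -0.055, 0.037, -0.165, 0.141, 0.3], [0.1, -0.83, -0.055, 0.037, -0.165, 0.141, 0.3], [0.1, -0.83, -0.055, 0.037, -0.165, 0.141, 0.3], [0.1, -0.83, -0.055, 0.037, -0.165, 0.141, 0.3], [0.1, -0.83, -0.055, 0.037, -0.165, 0.141, 0.3]]]}}

```text
time_s: 8.85
tool_pos: [0.531, 0.0834, 0.1914]
tool_rot: [179.8, 30.1, 168.7]
force: [0.5, -0.5, -1.5]
grip_width: 0.0478
grasp_force: 30.0
```

```bash
python3 - <<'E'
from h import *
A=Rp(); o=np.array([.5420,-.1985,.085])+A@[-.0017,.00175,0]; print(get_obs()['qpos'].round(0))
rowto(o+.085*A[:,2],Rpk())
E
```

```text
[ 30. -17. -45. 124.   2.  41.  61.]
row [-0.0074, -0.9086, 0.1304, 0.0014, 0.0005, 0.0004] mm 275 deg 0
```

Emit:
{"api": "servo_tool", "payload": {"series": [[[-0.008, -0.2, 0.06, 0.001, 0, 0, 0.3], [-0.008, -0.32, 0.09, 0.001, 0, 0, 0.3], [-0.008, -0.44, 0.1, 0.001, 0, 0, 0.3], [-0.008, -0.56, 0.11, 0.001, 0, 0, 0.3], [-0.008, -0.68, 0.12, 0.001, 0, 0, 0.3], [-0.008, -0.8, 0.13, 0.001, 0, 0, 0.3], [-0.008, -0.9, 0.13, 0.001, 0, 0, 0.3], [-0.008, -0.905, 0.13, 0.001, 0, 0, 0.3], [-0.008, -0.905, 0.13, 0.001, 0, 0, 0.3], [-0.008, -0.905, 0.13, 0.001, 0, 0, 0.3], [-0.008, -0.905, 0.13, 0.001, 0, 0, 0.3]]]}}

```text
time_s: 9.77
tool_pos: [0.4993, -0.1869, 0.1581]
tool_rot: [-180.0, 30.1, 168.7]
force: [0.2, -0.1, -0.7]
grip_width: 0.0477
grasp_force: 30.0
```

```bash
python3 - <<'E'
from held import *
A=Rp(); o=np.array([.5420,-.1985,.085])+A@[-.0017,.00175,0]; print(get_obs()['qpos'].round(0),get_obs()['joint_velocities'].round(0))
T=tool(); print('TCP in pocket',((T[:3,3]-o)@A*1000).round(1))
T2=rowto(o+.085*A[:,2],Rpk()); rowto(o+.045*A[:,2],Rpk()); rowto(o+.0105*A[:,2],Rpk())
c=look('wrist'); save('ins1',c['frame'])
E
```

```text
[ 28. -13.  -6. 130. -12.  34. 108.] [-0. -0. -0.  0. -0. -0.  0.]
TCP in pocket [ 0.   1.2 85.4]
row [0.0, -0.004, 0.0014, 0.0003, 0.0006, 0.0006] mm 1 deg 0
row [0.0003, -0.0041, 0.1347, 0.0003, 0.0006, 0.0006] mm 40 deg 0
row [0.0005, -0.0042, 0.2497, 0.0003, 0.0006, 0.0006] mm 75 deg 0
```

View pics/ins1.png

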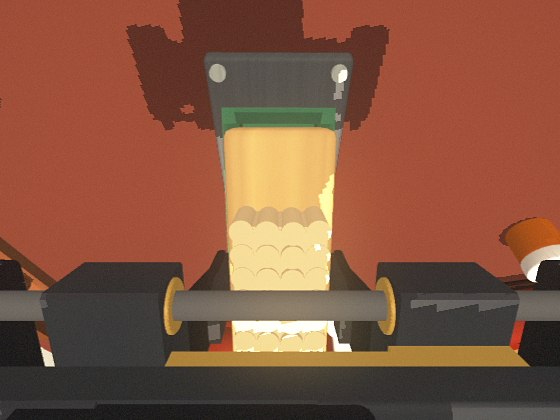

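The view shows the brush (columns 225–336) centred over the pocket, its lower lip behind at rows 108–127. Descending.

Emit:
{"api": "servo_tool", "payload": {"series": [[[0, -0.004, 0.03, 0, 0, 0, 0.3], [0, -0.004, 0.07, 0, 0, 0, 0.3], [0, -0.004, 0.1, 0, 0, 0, 0.3], [0, -0.004, 0.13, 0, 0, 0, 0.3], [0, -0.004, 0.15, 0, 0, 0, 0.3], [0, -0.004, 0.165, 0, 0, 0, 0.3], [0, -0.004, 0.175, 0, 0, 0, 0.3], [0, -0.004, 0.185, 0, 0, 0, 0.3], [0, -0.004, 0.195, 0, 0, 0, 0.3], [0, -0.004, 0.2, 0, 0, 0, 0.3], [0, -0.004, 0.2, 0, 0, 0, 0.3]]]}}

```text
time_s: 10.73
tool_pos: [0.5281, -0.1957, 0.1062]
tool_rot: [180.0, 30.1, 168.6]
force: [-0.0, 0.7, -1.2]
grip_width: 0.0475
grasp_force: 30.0
```

Emit:
{"api": "servo_tool", "payload": {"series": [[[0, 0, 0.01, 0, 0, 0, 0.3], [0, 0, 0.02, 0, 0, 0, 0.3], [0, 0, 0.03, 0, 0, 0, 0.3], [0, 0, 0.04, 0, 0, 0, 0.3], [0, 0, 0.045, 0, 0, 0, 0.3], [0, 0, 0.05, 0, 0, 0, 0.3], [0, 0, 0.05, 0, 0, 0, 0.3], [0, 0, 0.05, 0, 0, 0, 0.3]]]}}

```text
time_s: 11.4
tool_pos: [0.5353, -0.1972, 0.0931]
tool_rot: [180.0, 30.1, 168.6]
force: [0.2, 0.4, -0.8]
grip_width: 0.0476
grasp_force: 30.0
```

```bash
python3 - <<'E'
from h import *
A=Rp(); o=np.array([.5420,-.1985,.085])+A@[-.0017,.00175,0]
ob=get_obs();T=tool(); print('TCP in pocket',((T[:3,3]-o)@A*1000).round(1),'F',(ob['force']@A).round(1),'t',ob['wrist_torque'],ob['tool_rot'])
E
```

```text
TCP in pocket [-0.2 -1.8 10.5] F [-0.3  0.5 -0.8] t [0.28038758 0.76814872 0.03670723] [179.98191512  30.11079877 168.5524767 ]
```

Emit:
{"api": "servo_tool", "payload": {"series": [[[0, 0.003, 0.003, 0, 0, 0, 0.3], [0, 0.004, 0.006, 0, 0, 0, 0.3], [0, 0.004, 0.009, 0, 0, 0, 0.3], [0, 0.004, 0.01, 0, 0, 0, 0.3], [0, 0.004, 0.01, 0, 0, 0, 0.3], [0, 0.004, 0.01, 0, 0, 0, 0.3]]]}}

```text
time_s: 11.9
tool_pos: [0.536, -0.197, 0.0927]
tool_rot: [-180.0, 30.1, 168.5]
force: [-25.8, 5.7, 25.6]
grip_width: 0.0478
grasp_force: 30.0
```

```bash
cat > st.py <<'E'
from held import *
A=Rp(); o=np.array([.5420,-.1985,.085])+A@[-.0017,.00175,0]
ob=get_obs();T=tool(); print('TCP in pocket',((T[:3,3]-o)@A*1000).round(1),'F',(ob['force']@A).round(1),'t',ob['wrist_torque'].round(2),ob['tool_rot'])
c=look('wrist'); q=(c['P']-o)@A*1000
for x0 in (-48,-54,-60,-66,-72):
    k=(abs(q[...,0]-x0)<3)&(abs(q[...,1])<20)&(q[...,2]>20)&(q[...,2]<45); f=q[k]; print(x0,len(f),np.median(f[:,2]).round(2),end='; ')
k=(abs(q[...,1])<15)&(q[...,2]>33-4)&(q[...,2]<38); print('wood end x',np.percentile(q[k][:,0],[.5,1]))
E
python3 st.py
```

```text
TCP in pocket [ 0.1 -1.4  9.8] F [-10.1   0.4  35.4] t [0.7  2.53 0.18] [-179.98671983   30.09376524  168.53038722]
-48 1275 34.15; -54 1311 34.16; -60 1377 34.11; -66 1402 34.17; -72 1450 33.54; wood end x [-84.86580942 -84.48815594]
```

Contact: 35 N along the normal and wood top reads 34.1 mm flat along its length, so the brush is on the floor. Relax, release, retreat along the normal.

Emit:
{"api": "servo_tool", "payload": {"series": [[[0, 0, -0.008, 0, 0, 0, 0.3], [0, 0, -0.008, 0, 0, 0, 0.3], [0, 0, -0.008, 0, 0, 0, 0.9], [0, 0, -0.008, 0, 0, 0, 0.9], [0, 0, -0.008, 0, 0, 0, 0.9], [0, 0, -0.008, 0, 0, 0, 0.9], [0, 0, -0.008, 0, 0, 0, 0.9], [0, 0, -0.008, 0, 0, 0, 0.9], [0, 0, -0.008, 0, 0, 0, 0.9], [0, 0, -0.008, 0, 0, 0, 0.9]]]}}

```text
time_s: 12.78
tool_pos: [0.536, -0.1961, 0.0928]
tool_rot: [180.0, 30.1, 168.6]
force: [-0.7, 0.6, -0.8]
grip_width: 0.0776
grasp_force: 0.0
```

Emit:
{"api": "servo_tool", "payload": {"series": [[[0, 0, -0.05, 0, 0, 0, 0.9], [0, 0, -0.1, 0, 0, 0, 0.9], [0, 0, -0.15, 0, 0, 0, 0.9], [0, 0, -0.2, 0, 0, 0, 0.9], [0, 0, -0.25, 0, 0, 0, 0.9], [0, 0, -0.3, 0, 0, 0, 0.9], [0, 0, -0.3, 0, 0, 0, 0.9], [0, 0, -0.3, 0, 0, 0, 0.9]]]}}

```text
time_s: 13.45
tool_pos: [0.4921, -0.1875, 0.1715]
tool_rot: [-180.0, 30.3, 168.6]
force: [0.6, -0.5, 0.2]
grip_width: 0.0783
grasp_force: 0.0
```

```bash
cat >> st.py <<'E'
def knob():
  for n in('top','side','wrist'):
    c=look(n); q=(c['P']-o)@A*1000; hs=cv2.cvtColor(c['frame'],cv2.COLOR_RGB2HSV).astype(int)
    r=((hs[...,0]<8)|(hs[...,0]>172))&(hs[...,1]>190)&(hs[...,2]>110)&(q[...,2]>60)&(q[...,2]<86)&(np.hypot(q[...,0]-60,q[...,1]-46)<125)&(np.hypot(q[...,0]-60,q[...,1]-46)>70)
    if r.sum()>4:
        p=(np.percentile(q[r],2,axis=0)+np.percentile(q[r],98,axis=0))/2; print('knob',n,r.sum(),np.nanpercentile(q[r],[2,98],axis=0).round(1).tolist(),'angle',np.degrees(np.arctan2(p[0]-60,46-p[1])).round(1),'rad',np.hypot(p[0]-60,p[1]-46).round(1))
    np.save('last_%s.npy'%n,c['frame'])
knob()
E
python3 st.py
```

```text
TCP in pocket [  0.7  -0.8 100.5] F [ 0.7 -0.3 -0.1] t [0.13 0.6  0.  ] [-179.97146997   30.25557482  168.55930966]
-48 503 34.21; -54 521 34.18; -60 528 34.1; -66 531 34.15; -72 531 33.9; wood end x [-84.89580938 -84.25870934]
knob top 41 [[151.1, 52.0, 60.7], [166.6, 66.8, 83.3]] angle 97.7 rad 99.7
knob side 60 [[148.9, 46.4, 61.6], [164.5, 64.3, 82.7]] angle 95.5 rad 97.2
```

```bash
cat > lv.py <<'E'
from h import *
A=Rp(); o=np.array([.5420,-.1985,.085])+A@[-.001,.00175,0]
def pose(x,y,z,deg=0):  # deg: turn about tool z
    return o+A@(np.array([x,y,z])/1000), Rpk()@R.from_euler('z',deg,degrees=True).as_matrix()
def inp():
    ob=get_obs(); T=tool(); print(round(ob['time_s'],2),'TCP in pocket',((T[:3,3]-o)@A*1000).round(1),'F',(ob['force']@A).round(1),'q',ob['qpos'].round(0),'w',round(ob['grip_width'],4))
E
python3 - <<'E'
from lv import *
inp(); rowto(*pose(156,57,105,-6))
E
```

```text
13.65 TCP in pocket [-1.8 -0.4 99. ] F [ 0.7 -0.3 -0.5] q [ 29. -15.  -6. 129. -12.  36. 108.] w 0.0785
row [-0.5259, 0.1917, -0.0195, 0.0001, 0.0002, -0.0336] mm 168 deg 6
```

Emit:
{"api": "servo_tool", "payload": {"series": [[[-0.526, 0.192, -0.02, 0, 0, -0.034, 0.6], [-0.526, 0.192, -0.02, 0, 0, -0.034, 0.6], [-0.526, 0.192, -0.02, 0, 0, -0.034, 0.6], [-0.526, 0.192, -0.02, 0, 0, -0.034, 0.6], [-0.526, 0.192, -0.02, 0, 0, -0.034, 0.6], [-0.526, 0.192, -0.02, 0, 0, -0.034, 0.6], [-0.526, 0.192, -0.02, 0, 0, -0.034, 0.6], [-0.526, 0.192, -0.02, 0, 0, -0.034, 0.6]]]}}

```text
time_s: 14.32
tool_pos: [0.6321, -0.1577, 0.2527]
tool_rot: [-176.5, 29.7, 175.5]
force: [0.1, -0.4, 0.2]
grip_width: 0.0525
grasp_force: 0.0
```

```bash
python3 - <<'E'
from lv import *
inp(); rowto(*pose(156,57,54,-6)); c=look('wrist'); save('kn1',c['frame'])
E
```

```text
14.32 TCP in pocket [154.4  56.  105.1] F [ 0.3 -0.4  0.1] q [ 26.  -3. -14. 109.  -1.  44.  97.] w 0.0525
row [-0.0058, 0.0028, 0.1703, -0.0002, -0.0004, 0.0001] mm 51 deg 0
```

View pics/kn1.png

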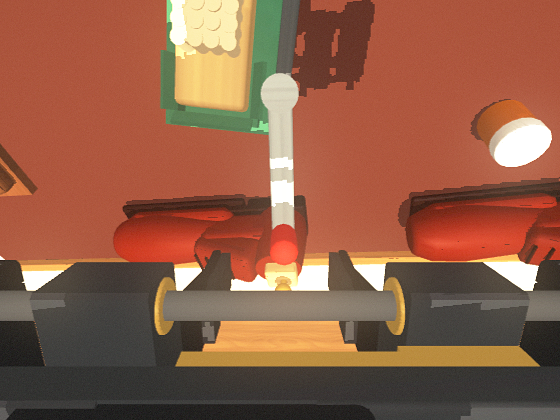

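The view shows the knob top at (285,240) between the fingers, bar running up to the hinge at (280,93); the brush lies in the pocket.

```bash
python3 - <<'E'
from lv import *
c=look('wrist'); q=(c['P']-o)@A*1000
for u,v in((285,230),(285,240),(285,250),(276,243),(294,243),(280,93)): print(u,v,q[v,u].round(1))
k=(q[...,2]>77)&(q[...,2]<86)&(np.hypot(q[...,0]-155,q[...,1]-57)<25); print(k.sum(),np.percentile(q[k],[2,50,98],axis=0).round(1).tolist())
h=(q[...,2]>40)&(q[...,2]<60)&(np.hypot(q[...,0]-60,q[...,1]-46)<14);print(np.percentile(q[h],[2,50,98],axis=0).round(1).tolist())
E
```

```text
285 230 [145.9  60.   62.5]
285 240 [146.2  59.7  80.7]
285 250 [152.6  60.4  81. ]
276 243 [149.1  54.5  79.7]
294 243 [148.3  65.5  78.7]
280 93 [60.6 47.6 46.8]
595 [[146.1, 52.2, 77.5], [153.4, 59.9, 80.2], [161.5, 67.7, 81.7]]
[[49.8, 36.7, 45.2], [60.8, 47.3, 46.6], [72.6, 58.0, 48.0]]
```

Emit:
{"api": "servo_tool", "payload": {"series": [[[0, 0.006, 0.05, 0, 0, 0, 0.6], [0, 0.006, 0.1, 0, 0, 0, 0.6], [0, 0.006, 0.14, 0, 0, 0, 0.6], [0, 0.006, 0.17, 0, 0, 0, 0.6], [0, 0.006, 0.17, 0, 0, 0, 0.28], [0, 0.006, 0.17, 0, 0, 0, 0.28], [0, 0.006, 0.17, 0, 0, 0, 0.28], [0, 0.006, 0.17, 0, 0, 0, 0.28]]], "grip_force": 5}}

```text
time_s: 15.08
tool_pos: [0.6594, -0.1606, 0.212]
tool_rot: [-176.4, 30.0, 175.6]
force: [-0.1, 0.3, -0.1]
grip_width: 0.0329
grasp_force: 0.0
```

```bash
cat >> lv.py <<'E'
def arc(a0s,T=None,rad=95,z=54,off=0):
    T=tool() if T is None else T
    for a in a0s:
        r=np.radians(a); print(a,end=' '); rowto(*pose(60.5+rad*np.sin(r)-off*np.cos(r),46-rad*np.cos(r)-off*np.sin(r),z,90-a),T)
E
python3 - <<'E'
from lv import *
inp(); arc([94,88,82,76,70,64,58,52,46])
E
```

```text
15.08 TCP in pocket [157.7  58.6  56.1] F [-0.2  0.3 -0. ] q [ 26.   2. -15. 109.   1.  38.  95.] w 0.0329
94 row [0.0102, -0.019, 0.0071, -0.0002, 0.0012, 0.0116] mm 7 deg 2
88 row [0.0131, -0.052, 0.0071, -0.0002, 0.0012, 0.0449] mm 16 deg 8
82 row [0.0195, -0.0845, 0.0071, -0.0001, 0.0012, 0.0782] mm 26 deg 14
76 row [0.0292, -0.1162, 0.0071, -0.0001, 0.0012, 0.1116] mm 36 deg 20
70 row [0.0422, -0.1467, 0.0071, 0.0, 0.0012, 0.1449] mm 46 deg 26
64 row [0.0583, -0.1757, 0.0071, 0.0001, 0.0012, 0.1782] mm 56 deg 32
58 row [0.0774, -0.2028, 0.007, 0.0001, 0.0012, 0.2116] mm 65 deg 38
52 row [0.0991, -0.2278, 0.007, 0.0002, 0.0012, 0.2449] mm 75 deg 44
46 row [0.1234, -0.2503, 0.0069, 0.0003, 0.0012, 0.2782] mm 84 deg 50
```

Emit:
{"api": "servo_tool", "payload": {"series": [[[0.01, -0.019, 0.003, 0, 0.001, 0.012, 0.28], [0.013, -0.052, 0.003, 0, 0.001, 0.045, 0.28], [0.019, -0.084, 0.003, 0, 0.001, 0.078, 0.28], [0.029, -0.116, 0.003, 0, 0.001, 0.112, 0.28], [0.042, -0.147, 0.003, 0, 0.001, 0.145, 0.28], [0.058, -0.176, 0.003, 0, 0.001, 0.178, 0.28], [0.077, -0.203, 0.003, 0, 0.001, 0.212, 0.28], [0.099, -0.228, 0.003, 0, 0.001, 0.245, 0.28], [0.123, -0.25, 0.003, 0, 0.001, 0.278, 0.28], [0.123, -0.25, 0.003, 0, 0.001, 0.278, 0.28]]]}}

```text
time_s: 15.92
tool_pos: [0.6181, -0.2348, 0.1954]
tool_rot: [158.1, 21.0, 120.2]
force: [0.3, -1.0, 0.3]
grip_width: 0.0242
grasp_force: 0.0
```

```bash
python3 - <<'E'
from lv import *
inp(); arc([40,34,28,22,16,10,5,0,-3])
import st
E
```

```text
15.92 TCP in pocket [127.  -22.3  54.7] F [ 0.5 -0.9  0. ] q [ 30.   1.  -9. 112.  -8.  37.  60.] w 0.0242
40 row [0.0024, -0.0234, 0.0025, -0.0005, -0.0, 0.0315] mm 7 deg 6
34 row [0.0074, -0.0561, 0.0026, -0.0005, 0.0, 0.0649] mm 17 deg 12
28 row [0.0158, -0.0882, 0.0026, -0.0005, 0.0, 0.0982] mm 27 deg 18
22 row [0.0275, -0.1192, 0.0027, -0.0005, 0.0001, 0.1315] mm 37 deg 24
16 row [0.0423, -0.1488, 0.0027, -0.0005, 0.0001, 0.1649] mm 46 deg 30
10 row [0.0602, -0.1767, 0.0028, -0.0005, 0.0001, 0.1982] mm 56 deg 36
5 row [0.0773, -0.1984, 0.0028, -0.0005, 0.0002, 0.226] mm 64 deg 41
0 row [0.0962, -0.2186, 0.0028, -0.0005, 0.0002, 0.2537] mm 72 deg 46
-3 row [0.1084, -0.2299, 0.0028, -0.0005, 0.0002, 0.2704] mm 76 deg 49
TCP in pocket [127.7 -22.3  54.7] F [ 0.5 -0.9  0. ] t [0.03 0.57 0.04] [158.12332673  20.95249667 120.16341766]
-48 0 nan; -54 0 nan; -60 0 nan; -66 0 nan; -72 0 nan; wood end x [39.65140311 40.06749856]
knob side 14 [[131.0, -31.9, 61.3], [136.7, -27.3, 77.9]] angle 44.3 rad 105.7
knob wrist 922 [[120.2, -22.6, 61.0], [131.4, -10.3, 81.3]] angle 46.5 rad 90.7
  return _methods._mean(a, axis=axis, dtype=dtype,
  ret = ret.dtype.type(ret / rcount)
```

Emit:
{"api": "servo_tool", "payload": {"series": [[[0.002, -0.023, 0.002, 0, 0, 0.031, 0.28], [0.007, -0.056, 0.002, 0, 0, 0.065, 0.28], [0.016, -0.088, 0.002, 0, 0, 0.098, 0.28], [0.027, -0.119, 0.002, 0, 0, 0.131, 0.28], [0.042, -0.149, 0.002, 0, 0, 0.165, 0.28], [0.06, -0.177, 0.002, 0, 0, 0.198, 0.28], [0.077, -0.198, 0.002, 0, 0, 0.226, 0.28], [0.096, -0.219, 0.002, 0, 0, 0.254, 0.28], [0.1, -0.222, 0.002, 0, 0, 0.26, 0.28], [0.104, -0.226, 0.002, 0, 0, 0.265, 0.28], [0.104, -0.226, 0.002, 0, 0, 0.265, 0.28]]]}}

```text
time_s: 17.03
tool_pos: [0.5561, -0.2471, 0.1608]
tool_rot: [150.0, -0.8, 77.3]
force: [0.8, -0.0, -0.3]
grip_width: 0.0244
grasp_force: 0.0
```

```bash
python3 - <<'E'
from lv import *
inp(); arc([0,-2,-4,-6]); 
import st
E
```

```text
17.03 TCP in pocket [ 59.2 -46.6  54. ] F [ 0.5  0.1 -0.7] q [ 33.  -3.  -7. 120. -14.  34.  22.] w 0.0244
0 row [-0.0079, 0.0046, -0.0002, 0.0, -0.0003, -0.0085] mm 3 deg 2
-2 row [-0.008, -0.0064, -0.0002, 0.0, -0.0003, 0.0026] mm 3 deg 0
-4 row [-0.0078, -0.0175, -0.0002, -0.0, -0.0003, 0.0137] mm 6 deg 2
-6 row [-0.0071, -0.0285, -0.0002, -0.0, -0.0003, 0.0248] mm 9 deg 4
TCP in pocket [ 59.9 -46.6  54. ] F [ 0.5  0.1 -0.7] t [0.08 0.68 0.04] [150.0078561   -0.81555663  77.29500191]
-48 32 33.96; -54 87 34.29; -60 657 34.2; -66 734 34.15; -72 568 33.88; wood end x [-83.94028295 -83.59334958]
knob side 59 [[57.1, -59.9, 61.2], [71.3, -48.3, 83.8]] angle 2.4 rad 100.2
knob wrist 777 [[54.6, -43.7, 60.9], [69.6, -38.7, 81.0]] angle 1.4 rad 87.2
```

Emit:
{"api": "servo_tool", "payload": {"series": [[[-0.004, -0.004, 0, 0, 0, 0, 0.28], [-0.006, -0.007, 0, 0, 0, 0, 0.28], [-0.006, -0.01, 0, 0, 0, 0, 0.28], [-0.006, -0.012, 0, 0, 0, 0, 0.28], [-0.006, -0.012, 0, 0, 0, 0, 0.28], [-0.006, -0.012, 0, 0, 0, 0, 0.28]]]}}

```text
time_s: 17.73
tool_pos: [0.5543, -0.2485, 0.1604]
tool_rot: [149.8, -0.8, 77.2]
force: [6.7, 0.7, -1.7]
grip_width: 0.0246
grasp_force: 2.9
```

```bash
python3 - <<'E'
from lv import *
inp()
import st
E
```

```text
17.73 TCP in pocket [ 57.7 -48.4  54.3] F [ 4.7  2.  -4.7] q [ 33.  -3.  -7. 121. -14.  34.  23.] w 0.0246
TCP in pocket [ 58.4 -48.4  54.3] F [ 4.7  2.  -4.7] t [-0.02 -0.58  0.22] [149.76586962  -0.82227683  77.22184408]
-48 33 34.23; -54 99 34.33; -60 689 34.18; -66 753 34.18; -72 576 33.94; wood end x [-83.95187565 -83.51840781]
knob side 58 [[55.6, -59.9, 60.7], [69.8, -48.2, 82.7]] angle 1.6 rad 100.1
knob wrist 899 [[53.4, -45.3, 60.9], [68.5, -38.7, 81.4]] angle 0.6 rad 88.0
```

Emit:
{"api": "servo_tool", "payload": {"series": [[[0, -0.003, 0, 0, 0, 0, 0.28], [0, -0.006, 0, 0, 0, 0, 0.28], [0, -0.006, 0, 0, 0, 0, 0.28], [0, -0.006, 0, 0, 0, 0, 0.28]]]}}

```text
time_s: 18.27
tool_pos: [0.5541, -0.2485, 0.1605]
tool_rot: [149.6, -0.8, 77.2]
force: [11.2, -1.1, -1.3]
grip_width: 0.0244
grasp_force: 4.3
```

```bash
python3 - <<'E'
from lv import *
inp()
import st
E
```

```text
18.27 TCP in pocket [ 57.6 -48.4  54.6] F [ 9.1  1.1 -6.7] q [ 33.  -3.  -7. 121. -14.  34.  23.] w 0.0244
TCP in pocket [ 58.3 -48.4  54.6] F [ 9.1  1.1 -6.7] t [-0.13 -1.17  0.12] [149.59728153  -0.79231134  77.21674855]
-48 33 34.22; -54 98 34.36; -60 691 34.19; -66 743 34.13; -72 594 33.85; wood end x [-84.03216171 -83.52935126]
knob side 57 [[55.6, -59.4, 62.2], [69.9, -48.3, 82.4]] angle 1.6 rad 99.9
knob wrist 909 [[53.2, -45.5, 60.8], [68.3, -38.7, 81.3]] angle 0.5 rad 88.1
```

Force doubled with no motion: the lever is on its stop. Unload, open, withdraw.

Emit:
{"api": "servo_tool", "payload": {"series": [[[0, 0.008, 0, 0, 0, 0, 0.28], [0, 0.011, 0, 0, 0, 0, 0.4], [0, 0.011, 0, 0, 0, 0, 0.5], [0, 0.011, 0, 0, 0, 0, 0.5], [0, 0.011, 0, 0, 0, 0, 0.5], [0, 0.011, -0.05, 0, 0, 0, 0.5], [0, 0.011, -0.1, 0, 0, 0, 0.5], [0, 0.011, -0.16, 0, 0, 0, 0.5], [0, 0.011, -0.22, 0, 0, 0, 0.5], [0, 0.011, -0.28, 0, 0, 0, 0.5], [0, 0.011, -0.28, 0, 0, 0, 0.5]]]}}

```text
time_s: 19.38
tool_pos: [0.5125, -0.2415, 0.2358]
tool_rot: [149.7, -0.8, 77.1]
force: [0.4, -1.1, 1.4]
grip_width: 0.0435
grasp_force: 0.0
```

```bash
python3 - <<'E'
from lv import *
inp()
import st
f=np.load('last_wrist.npy') if 0 else st.np.load('last_wrist.npy')
s=np.load('last_side.npy')[200:310,240:400]; t=np.load('last_top.npy')[140:270,140:440]
im=np.full((600,800,3),0,np.uint8); im[:330,:440]=cv2.resize(f,(440,330)); im[:330,440:800]=cv2.resize(s,(360,330)); im[340:600,:600]=cv2.resize(t,(600,260)); save('fin',im)
E
```

```text
19.38 TCP in pocket [ 58.7 -49.8 140.8] F [ 1.2 -1.   0.9] q [ 34. -12.  -6. 120. -14.  44.  23.] w 0.0435
TCP in pocket [ 59.4 -49.8 140.8] F [ 1.2 -1.   0.9] t [-0.04  0.56 -0.03] [149.74932018  -0.76951215  77.11540637]
-48 22 34.0; -54 300 34.19; -60 362 34.16; -66 363 34.18; -72 298 33.96; wood end x [-83.99152272 -83.63269338]
knob side 60 [[56.2, -59.8, 61.1], [70.0, -48.4, 83.1]] angle 1.8 rad 100.2
knob wrist 585 [[53.5, -54.6, 62.1], [68.7, -39.0, 81.7]] angle 0.7 rad 92.8
```

View pics/fin.png

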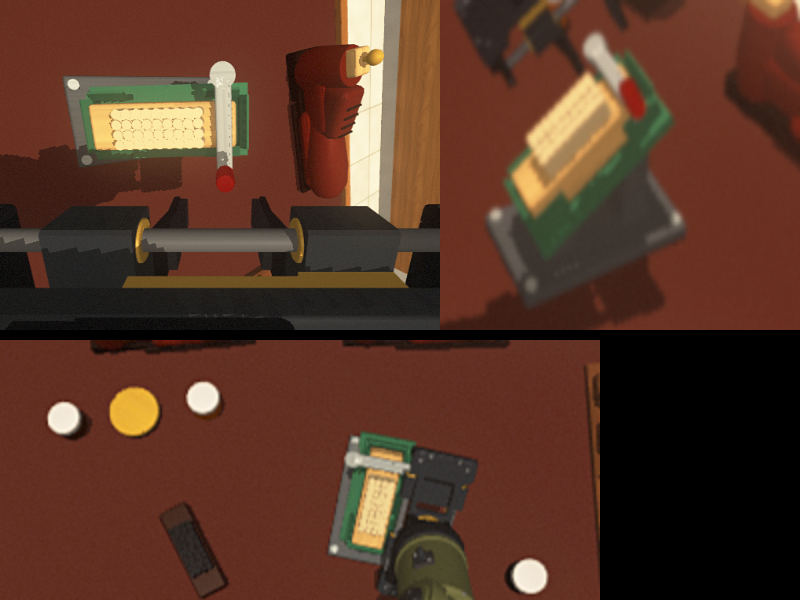

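The views show the lever lying straight across the brush's uphill end with the knob on the −y side. The brush is flat in the pocket, the other items are in place and the hand is clear.

```bash
python3 -c "
from cell import env
print(env.sign_off())"
```

```text
the job is handed in; nothing more can be done
None
```

The light-wood brush is seated flat in the green pocket with its bristles up, the lever is shut against its stop, and the dark brush, jars and tin were left alone; the job was handed in at about 19.5 s, and no verdict came back.

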